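# Fit the lid stay bracket and hold the chest lid on its balance point

### The job

A new lid stay is going onto the oak bench chest: press the stay's steel bracket, which stands proud of its slot in the rim of the chest's end wall, fully home so that it is flush with the rim. Then take the lid, which is lying back open, between the fingers, swing it up gently to its balance point, where it would tip neither shut nor back, and finish while still holding it there, motionless, ready for a colleague to clip on the stay arm. Do not let the lid drop or slam either way, and leave the things lying around the chest where they are.

Things in the scene. Friction and masses are not known exactly. Their poses are not given: they have to be found in the camera images.
- chest: Oak bench chest fixed on the bench, 240 mm long (its y), 180 mm front to back (its x), 90 mm high, walls 14 mm, blue lining, gravers and gem jars inside. Origin: centre of its underside; z up, x to the back, where the lid hinges; the stay is on its +y end wall.
- stay_top (a point): Centre of the top face of the stay's bracket: steel flange 60 mm long (x) by 14 mm wide (y), 4 mm thick, along the top of the chest's +y end wall on two white dowels, its thin slotted arm folded inside the wall. Press straight down here. Axes as the chest's. The rim is 90 mm above the bench; with the bracket home this point is at 90.5 mm.
- stay (a joint): How far the bracket has been pressed in, m: 0 = standing 8 mm proud, 0.008 = fully home. A tight push fit: it moves at about 7 N, stays where it is left, and stops hard when home.
- lid_edge (a point): Middle of the lid's free edge face. Framed oak lid, 240 mm wide, 180 mm hinge to free edge, 31 mm thick at the edges (9 mm panel; rails 15 mm wide inside, hollow between), 0.34 to 0.59 kg. Pinch here across the 31 mm, fingers pointing at the hinge; thin brass catches 75 mm to each side. Axes: x from free edge towards the hinge, y along the hinge, z out of the outer face.
- lid_hinge (a point): Middle of the hinge line on the chest's back top edge, 90 mm above the bench; the hinge runs level along this point's y. It turns with the lid, axes as lid_edge. In these axes lid_edge lies at x -180, z +15.5 mm, and the lid's centre of mass at x -90, z +20 mm.
- lid (a joint): Lid angle, rad: 0 shut, 1.57 panel upright, 2.1 lying back on its stop hinges (as it starts, its edge 245 mm above the bench). Opens turning positively about y of lid_hinge. The hinge has hardly any friction: the lid falls unless held. It balances at 1.35 (panel 13 degrees from upright, leaning towards shut), its centre of mass then straight above the hinge line.
- screwdriver: A screwdriver 150 mm long lying on the bench, handle to its -x; leave alone. Origin: middle of its underside.
- tin: A round black tin, diameter 64 mm, 20 mm high; leave alone. Origin: centre of its underside.
- dish: A small steel dish, diameter 68 mm, 22 mm high; leave alone. Origin: centre of its underside.
- loupe: A folded loupe, black round lens 28 mm across with a steel cover, 62 mm long along its x, 20 mm high; leave alone. Origin: under the lens.

How it is judged:
By the outcome, as a careful person would: the job done as asked, in the order asked, and still so for the second after the job is handed in, while the arm keeps its last pose, push and grip.
It also fails if it takes over 53 s, if anything falls off the work surface, if the arm or the gripper's body presses on something with over 40 N, if the wrist force passes 120 N, or if a joint passes its speed limit or range.

### The arm

A 6-joint arm with a two-finger parallel gripper is mounted at the origin on the work surface. World frame = base frame: x ahead of the robot, y to its left, z up, the work surface at z = 0. Lengths are in m, angles in degrees, forces in N, time in s.
With the tool pointing down it reaches from about 0.25 to 0.725 m from the base axis. Payload 4 kg.
Tool frame: the origin (TCP) lies at the very end of the fingers, on their centre line; the grasp point (between the pads) lies 19 mm behind it; z points along the fingers, y is the line along which they close (so a half turn about z gives the same grasp; the last joint's range is limited). The gripper opens to 85 mm and grips with 20 to 120 N. Pads are 22 mm wide; open, the fingers measure 114 mm over their backs; the gripper's body (76 mm by 85 mm) begins 54 mm behind the grasp point. The pads swing forward as they close: fully open they stand 13 mm farther back than shut.
Start: joints at [0, 13.785, 0.286, 76.501, 0, 90], TCP at [0.5, -0, 0.231] pointing down, gripper open.
Joint ranges: [-155.79, 155.79], [-60.16, 107.12], [-62.33, 73.08], [-114, 123.19], [-81.49, 82.49], [-180, 180]. Speed limits (degrees/s): [159.86, 159.86, 180, 180, 180, 180].

### API

Orientations are given as [roll, pitch, yaw] about the fixed x, y, z axes, in that order (R = Rz(yaw) Ry(pitch) Rx(roll)).
In Python, from workcell import r gives the robot as it stands.
- The arm moves only by the tool step_arm, never from a script. Its argument "plan" is a list of rows, each a list of 7 numbers: the turn, a rotation vector about the world's x, y, z each as a share of 2 pi rad, from -1 to 1, then the shift along the world's x, y, z each as a share of 0.6 m, from -1 to 1, then the opening, from -1 (shut) to 1 (fully open), so that 0 is half open. A call has exactly 10 rows; each row is the pose to reach, as a shift and turn from the pose commanded when the call began, turning the shorter way round; what a row does not reach only later rows make up. A row lasts 1/10 s, in which the tool goes at most 50 mm and 8.59 degrees, less where a joint would pass 70% of its speed; a pose out of reach is approached as far as the arm can. A call with a number of a shift or a turn outside -1 to 1 is refused whole. A call with a gripper value outside its range is refused whole. The fingers move at their own pace and stop on an object; "grip_force" is the grip in N (left out, the last holds). Time passes only in rows, so rows that repeat a pose let the fingers close, or fill a call up. It gives the time, the measured TCP pose, the force, the opening and the grip force at its end, in the units of the state.
- r.sense(): the state, without advancing time (a new reading comes with each control period).
- r.capture(name): name is "scene" or "side" or "wrist"; returns a dict with "img" (384x512x3 uint8, red, green, blue), "fx", "fy", "cx", "cy" (pixels), "eye" and "orientation" of the camera in the world. Camera axes: x right, y up, looking along -z (the intrinsics and any distortion apply to the point x, -y, -z); pixel columns grow to the right and rows downward; lengths in m; the calibration is good to about 2 mm. A picture is of the moment at which its call begins. There is no depth.
- r.job_done(): hands the job in; it is judged then, once.
Trained networks look in a picture, given as the dict that the camera call returned (one of the last four; its "shot" number tells which), for a name from the list of things; names that differ only in an ending like _2 or _b are one class to them, and where a whole thing is asked for, a point or a joint stands for the part that bears it (a point fixed in the world has none). Each returns a list of dicts, best first, with "p" (0 to 1); they miss things now and then, are a little off and sometimes report something else, mostly with a low value. They report only what shows in the picture. A call takes as long as a camera call.
- r.trace(picture, thing): "mask" (384x512 bool, what is visible of it) and "box" ([left, top, right, bottom] in pixels, round what is visible of it).
- r.place_of(picture, thing): "xy" ([column, row] in pixels: a listed point, or the origin of a listed thing).
The state is a dict: "clock": time; "qpos": joint angles; "joint_velocities": joint speeds; "joint_torque": joint torques, N m; "ee_pos": TCP position; "eef_rot": TCP orientation; "ft_force": force on the tool from outside, world axes, zero at the start; "torque": the same for the moment, N m; "finger_gap": finger opening in m; "grip_force": force on a finger pad.
Only numpy, scipy, OpenCV 4.12 (cv2) and the standard library are available. Lean on these libraries where they do the work, as an engineer would, in place of code of your own. Each camera call takes 0.05 s, during which the arm holds its last target. There are 200 camera calls.

## Working session

There is one attempt and no reset: what is moved stays moved. The work goes in short steps, Python scripts to look and compute and a tool call to move; the robot and the scene stay as the last step left them, time stands still between calls to the robot, and variables do not carry over. Pictures are saved under pics/ and viewed, at most 10 in all, crops included, and the job is handed in when it is done.

Besides the shell and the picture viewer there is one more tool, called after "Request:" as name(argument=value, ...), one argument or row to a line, values as JSON. step_arm: Moves the arm, as the interface text tells. Shift numbers are shares of 0.6 m and turn numbers shares of 2 pi rad, none past 1 either way. Its arguments: {"type":"object","properties":{"plan":{"type":"array"},"grip_force":{"type":"number"}},"required":["plan"]}

```bash
mkdir -p pics
cat > h.py <<'E'
from workcell import r
import numpy as np, cv2
from scipy.spatial.transform import Rotation as R
def Rm(o):
    o=np.array(o,float)
    if o.shape==(3,3): return o
    if o.size==4: return R.from_quat(o).as_matrix()
    return R.from_euler('xyz',o,degrees=True).as_matrix()
def ray(c,xy):
    d=np.array([(xy[0]-c['cx'])/c['fx'],-(xy[1]-c['cy'])/c['fy'],-1.])
    d=Rm(c['orientation'])@d; return np.array(c['eye'],float),d/np.linalg.norm(d)
def atz(c,xy,z):
    e,d=ray(c,xy); return e+d*(z-e[2])/d[2]
def proj(c,P):
    p=Rm(c['orientation']).T@(np.array(P)-np.array(c['eye'])); return [c['cx']-c['fx']*p[0]/p[2], c['cy']+c['fy']*p[1]/p[2]]
def tri(a,b):
    (e1,d1),(e2,d2)=a,b
    A=np.stack([d1,-d2],1); t=np.linalg.lstsq(A,e2-e1,rcond=None)[0]
    p,q=e1+d1*t[0],e2+d2*t[1]; return (p+q)/2,np.linalg.norm(p-q)
E
python3 - <<'E'
from h import *
S={}
for n in ['scene','side']:
    c=r.capture(n); S[n]=c
    cv2.imwrite(f'pics/{n}0.png',c['img'][:,:,::-1])
    print(n,{k:v for k,v in c.items() if k!='img'})
P={}
for t in ['chest','stay_top','lid_edge','lid_hinge','screwdriver','tin','dish','loupe']:
    for n in S:
        l=r.place_of(S[n],t)[:2]
        print(t,n,[(np.round(x['xy'],1).tolist(),round(x['p'],2)) for x in l])
        if l: P[t,n]=ray(S[n],l[0]['xy']); 
    if (t,'scene') in P and (t,'side') in P: print('  ',tri(P[t,'scene'],P[t,'side']))
    for n in S:
        z={'stay_top':.0985,'lid_hinge':.09}.get(t,0)
        if (t,n) in P and t!='lid_edge': e,d=P[t,n]; print('   at z',n,(e+d*(z-e[2])/d[2]).round(4))
s=r.sense(); print(s)
E
```

```text
scene {'fx': 353.9884220754781, 'fy': 353.9884220754781, 'cx': 253.37776566176788, 'cy': 192.1079082345323, 'eye': array([ 1.09270918, -0.09628443,  0.64755562]), 'orientation': array([43.67819889,  0.64566813, 70.94072895]), 'shot': 1}
side {'fx': 353.1460787935143, 'fy': 353.1460787935143, 'cx': 251.80543063246674, 'cy': 189.68675331957212, 'eye': array([0.46725125, 0.54969496, 0.62313588]), 'orientation': array([  44.01596831,   -0.99257083, -162.12802854]), 'shot': 2}
chest scene [([251.8, 224.5], 0.82)]
chest side [([254.4, 213.2], 0.63)]
   (array([0.61120183, 0.05657068, 0.01379884]), np.float64(0.0048678431240329065))
   at z scene [0.6031 0.0613 0.    ]
   at z side [0.613  0.0431 0.    ]
stay_top scene [([207.2, 231.1], 0.66)]
stay_top side [([252.3, 154.1], 0.56)]
   (array([ 0.65291766, -0.05082945,  0.08884952]), np.float64(0.006922398585639761))
   at z scene [ 0.664  -0.0497  0.0985]
   at z side [ 0.6479 -0.0438  0.0985]
lid_edge scene [([198.2, 95.1], 0.83)]
lid_edge side [([364.3, 138.9], 0.58), ([183.7, 220.1], 0.15)]
   (array([0.4221312 , 0.00939634, 0.24303679])
[... 941 characters left out ...]
]
{'clock': 0.9, 'qpos': array([ 7.96828546e-04,  1.37831313e+01,  2.87504662e-01,  7.65046440e+01,
       -5.16639402e-05,  9.00007206e+01]), 'joint_velocities': array([-0.04419604, -0.04514979,  0.0690851 , -0.01148361,  0.04540952,
       -0.05412093]), 'joint_torque': array([-5.83510391e-04, -3.72195983e+01,  2.52693808e+01,  9.75013209e-04,
       -5.12508137e-06, -3.32126092e-06]), 'ee_pos': array([4.99985124e-01, 6.67976623e-06, 2.31332799e-01]), 'eef_rot': array([-1.79999729e+02,  5.16673433e-05,  9.00000763e+01]), 'ft_force': array([-0.52966792,  0.20093226, -0.8709826 ]), 'torque': array([-0.02101554, -0.05856338,  0.03299024]), 'grip_force': 0.0, 'finger_gap': 0.08542777894466515}
```

View pics/scene0.png

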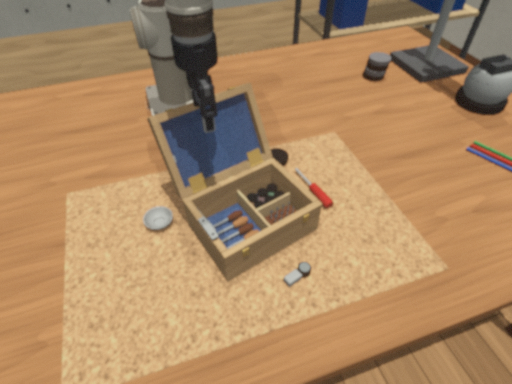

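View pics/side0.png

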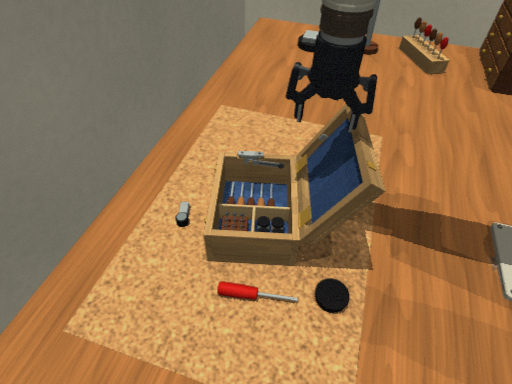

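The scene shows the chest with its back (hinge) towards the robot. The stay is on its world −y wall, at about (207,228) in scene and (250,155) in side. The lid edge is near the robot. I'll zoom in to pick corners.

Run:
```python
import cv2,numpy as np
a=cv2.imread('pics/scene0.png')[80:280,140:340]; b=cv2.imread('pics/side0.png')[100:300,195:395]
f=lambda i:cv2.resize(i,(400,400),interpolation=cv2.INTER_CUBIC)
cv2.imwrite('pics/crop0.png',np.hstack([f(a),f(b)]))
```

```text
(no output)
```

View pics/crop0.png

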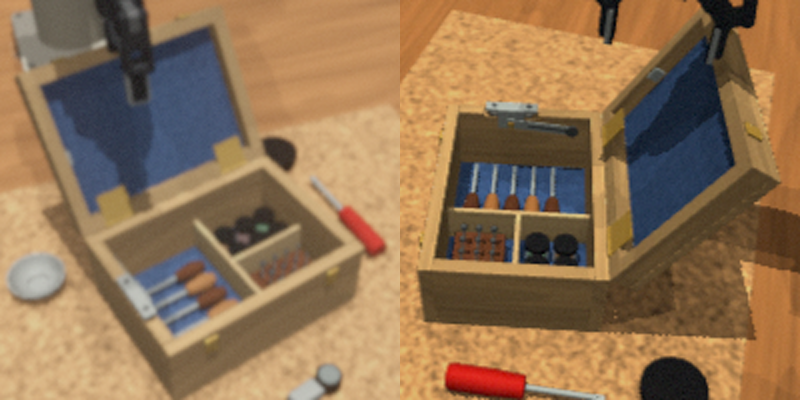

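```bash
cat > fit.py <<'E'
from h import *
from scipy.optimize import least_squares
C={'scene':dict(fx=353.988,fy=353.988,cx=253.378,cy=192.108,eye=[1.09270918,-0.09628443,0.64755562],orientation=[43.67819889,0.64566813,70.94072895]),
'side':dict(fx=353.146,fy=353.146,cx=251.805,cy=189.687,eye=[0.46725125,0.54969496,0.62313588],orientation=[44.01596831,-0.99257083,-162.12802854])}
O=[('scene',(-.09,.12,.09),(222.5,254)),('scene',(-.09,.12,0),(231.5,276.5)),('scene',(-.09,-.12,.09),(320,202.5)),('scene',(-.09,-.12,0),(316,220)),
('scene',(.09,.12,.09),(185,197.5)),('side',(-.09,-.12,.09),(206,234)),('side',(.09,-.12,.09),(299,237.5)),('side',(-.09,.12,.09),(221,154)),('side',(-.09,-.12,0),(208.5,259)),
('side',(0,.113,.0985),(252.3,154.1)),('scene',(0,.113,.0985),(207.2,231.1))]
def W(v,p): return R.from_euler('z',v[2]).apply(p)+[v[0],v[1],0]
def f(v): return np.concatenate([np.array(proj(C[n],W(v,p)))-xy for n,p,xy in O])
s=least_squares(f,[.61,.05,np.radians(170)],loss='soft_l1')
v=s.x
if __name__=='__main__':
    print(v,np.degrees(v[2])); print(f(v).reshape(-1,2).round(1))
    # lid at angle th: hinge axes x towards hinge = chest +x at 0 ; edge local
    def lid(p,th): return W(v,R.from_euler('y',th).apply(p)+[.09,0,.09])
    for th in (2.1,1.35): print(th,lid([-.18,0,.0155],th),[ (n,np.round(proj(C[n],lid([-.18,0,.0155],th)))) for n in C])
    print('corners inner',[ (n,y,np.round(proj(C[n],lid([-.18,y,0],2.1)))) for n in C for y in(-.12,.12)])
    print('stay',W(v,[0,.113,.0985]),'hinge',W(v,[.09,0,.09]))
E
python3 fit.py
```

```text
[0.6062955  0.0585254  3.40235421] 194.94053686716353
[[  1.1   2.1]
 [ -4.7   4.2]
 [  1.2  -0.8]
 [  0.2   8. ]
 [ -4.1   0.1]
 [ -0.9   1.6]
 [  3.1   3.2]
 [ -1.2  -1.5]
 [  0.    3.1]
 [  6.1  -0.7]
 [ -3.9 -10.6]]
2.1 [0.41861036 0.00844403 0.23755257] [('scene', array([199.,  98.])), ('side', array([368., 139.]))]
1.35 [0.54281414 0.04158622 0.26902481] [('scene', array([229., 114.])), ('side', array([297., 121.]))]
corners inner [('scene', -0.12, array([249.,  81.])), ('scene', 0.12, array([148., 117.])), ('side', -0.12, array([374., 184.])), ('side', 0.12, array([351.,  99.]))]
stay [ 0.63542876 -0.05065451  0.0985    ] hinge [0.51933805 0.03532192 0.09      ]
```

Request:
step_arm(
  plan=[
    [0,0,0.02,0.06,-0.02,0,1],
    [0,0,0.0417,0.12,-0.04,0,1],
    [0,0,0.0417,0.18,-0.06,0,1],
    [0,0,0.0417,0.257,-0.08,0,1],
    [0,0,0.0417,0.257,-0.08,0,1],
    [0,0,0.0417,0.257,-0.08,0,1],
    [0,0,0.0417,0.257,-0.08,0,1],
    [0,0,0.0417,0.257,-0.08,0,1],
    [0,0,0.0417,0.257,-0.08,0,1],
    [0,0,0.0417,0.257,-0.08,0,1],
  ],
)

```text
clock: 1.9
ee_pos: [0.6537, -0.0477, 0.2329]
eef_rot: [179.9, 0.0, 105.0]
ft_force: [-0.8, -0.7, -0.3]
finger_gap: 0.0858
grip_force: 0.0
```

Run:
```python
from h import *
c=r.capture('wrist'); cv2.imwrite('pics/w1.png',c['img'][:,:,::-1])
print({k:v for k,v in c.items() if k!='img'})
for t in ['stay_top','lid_edge','chest','lid_hinge']:
    for x in r.place_of(c,t)[:2]: print(t,x['xy'],x['p'],atz(c,x['xy'],{'chest':0,'lid_hinge':.09,'lid_edge':.2376}.get(t,.0985)))
s=r.sense(); print(s['ee_pos'],s['eef_rot'],s['qpos'],s['clock'])
```

```text
{'fx': 264.4761422233359, 'fy': 264.4761422233359, 'cx': 252.07079357581486, 'cy': 186.98524664760836, 'eye': array([0.63387159, 0.02402021, 0.37471562]), 'orientation': array([-16.85970397,  -0.13738513,  15.08319931]), 'shot': 3}
stay_top [251.6, 173.9] 0.66 [ 0.65197962 -0.04256947  0.0985    ]
chest [239.3, 71.8] 0.81 [0.60720457 0.062243   0.        ]
lid_hinge [145.0, 62.2] 0.86 [0.52194666 0.03735628 0.09      ]
[ 0.6540733  -0.04794573  0.23161033] [1.79981544e+02 7.30781576e-03 1.05015971e+02] [-4.19208707e+00  3.24573119e+01  2.82946635e+01  8.58175189e+01
 -8.29025426e-04  7.07919408e+01] 2.15
```

View pics/w1.png

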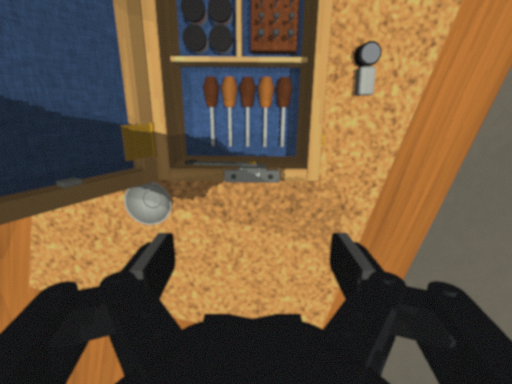

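The wrist view shows the bracket at about (252,175), square with the image, so the yaw is right. The stay is at about (0.652, −0.043). I'll close the fingers and descend to just above it.

Request:
step_arm(
  plan=[
    [0,0,0,-0.0033,0.0075,-0.03,-1],
    [0,0,0,-0.0033,0.0075,-0.07,-1],
    [0,0,0,-0.0033,0.0075,-0.11,-1],
    [0,0,0,-0.0033,0.0075,-0.15,-1],
    [0,0,0,-0.0033,0.0075,-0.18,-1],
    [0,0,0,-0.0033,0.0075,-0.2,-1],
    [0,0,0,-0.0033,0.0075,-0.21,-1],
    [0,0,0,-0.0033,0.0075,-0.21,-1],
    [0,0,0,-0.0033,0.0075,-0.21,-1],
    [0,0,0,-0.0033,0.0075,-0.21,-1],
  ],
)

```text
clock: 3.15
ee_pos: [0.6531, -0.0436, 0.1067]
eef_rot: [179.9, 0.0, 105.0]
ft_force: [-0.3, -0.4, 0.5]
finger_gap: 0.0001
grip_force: 0.0
```

Run:
```python
from h import *
i=[]
for n in('wrist','scene'):
    c=r.capture(n); i.append(c['img'][:,:,::-1])
    print(n,[(x['xy'],x['p']) for x in r.place_of(c,'stay_top')], proj(c,r.sense()['ee_pos']), c['eye'])
a=cv2.resize(i[0][90:290,150:350],(400,400)); b=cv2.resize(i[1][160:285,150:275],(400,400),interpolation=cv2.INTER_CUBIC)
cv2.imwrite('pics/p2.png',np.hstack([a,b]))
print(r.sense()['ee_pos'],r.sense()['ft_force'])
```

```text
wrist [([253.0, 235.1], 0.9)] [np.float64(252.00346112440388), np.float64(237.2636420114771)] [0.63322039 0.02818025 0.24849338]
scene [([210.1, 226.8], 0.69)] [np.float64(208.4640913769853), np.float64(223.52607742625727)] [ 1.09270918 -0.09628443  0.64755562]
[ 0.65259731 -0.04352991  0.1060239 ] [-0.15854975 -0.03314575 -0.13851817]
```

View pics/p2.png

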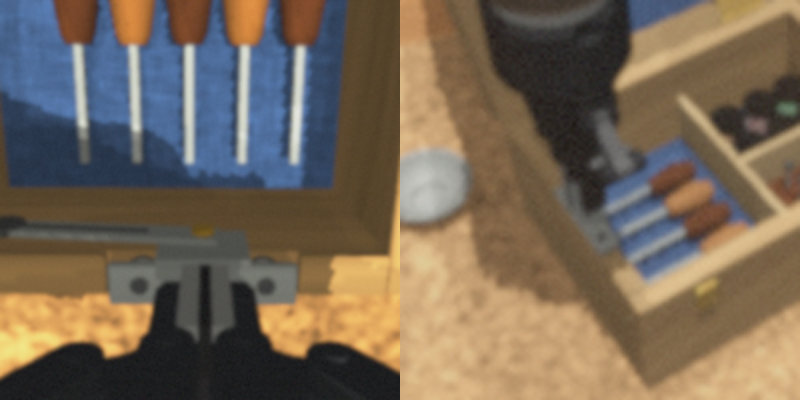

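Fingertips sit centred over the flange. I'll press down slowly.

Request:
step_arm(
  plan=[
    [0,0,0,0,-0.0025,-0.006,-1],
    [0,0,0,0,-0.0025,-0.01,-1],
    [0,0,0,0,-0.0025,-0.013,-1],
    [0,0,0,0,-0.0025,-0.016,-1],
    [0,0,0,0,-0.0025,-0.019,-1],
    [0,0,0,0,-0.0025,-0.022,-1],
    [0,0,0,0,-0.0025,-0.024,-1],
    [0,0,0,0,-0.0025,-0.026,-1],
    [0,0,0,0,-0.0025,-0.026,-1],
    [0,0,0,0,-0.0025,-0.026,-1],
  ],
)

```text
clock: 4.35
ee_pos: [0.652, -0.0451, 0.0907]
eef_rot: [180.0, 0.0, 105.0]
ft_force: [-2.9, 0.7, 5.3]
finger_gap: -0.0001
grip_force: 2.8
```

Request:
step_arm(
  plan=[
    [0,0,0,0,0,-0.0005,-1],
    [0,0,0,0,0,-0.001,-1],
    [0,0,0,0,0,-0.0015,-1],
    [0,0,0,0,0,-0.002,-1],
    [0,0,0,0,0,-0.002,-1],
    [0,0,0,0,0,-0.002,-1],
    [0,0,0,0,0,-0.002,-1],
    [0,0,0,0,0,-0.002,-1],
    [0,0,0,0,0,-0.002,-1],
    [0,0,0,0,0,-0.002,-1],
  ],
)

```text
clock: 5.35
ee_pos: [0.6521, -0.0451, 0.0906]
eef_rot: [180.0, 0.0, 105.0]
ft_force: [-4.7, -0.3, 9.6]
finger_gap: 0.0001
grip_force: 4.9
```

Request:
step_arm(
  plan=[
    [0,0,0,0,0,-0.001,-1],
    [0,0,0,0,0,-0.002,-1],
    [0,0,0,0,0,-0.003,-1],
    [0,0,0,0,0,-0.004,-1],
    [0,0,0,0,0,-0.004,-1],
    [0,0,0,0,0,-0.004,-1],
    [0,0,0,0,0,-0.004,-1],
    [0,0,0,0,0,-0.004,-1],
    [0,0,0,0,0,-0.004,-1],
    [0,0,0,0,0,-0.004,-1],
  ],
)

```text
clock: 6.35
ee_pos: [0.6521, -0.0451, 0.0904]
eef_rot: [179.9, 0.1, 105.0]
ft_force: [-8.3, 0.2, 19.7]
finger_gap: -0.0002
grip_force: 9.5
```

Hard stop: 20 N at z = 90.4 mm. The bracket is home, so I'll lift off and look at the lid.

Request:
step_arm(
  plan=[
    [0,0,0,0,0,0.03,-1],
    [0,0,0,0,0,0.1,-1],
    [0,0,0,0,0,0.18,-1],
    [0,0,0,-0.02,0.01,0.25,0],
    [0,0,0,-0.06,0.02,0.32,1],
    [0,0,0,-0.1,0.03,0.37,1],
    [0,0,0,-0.153,0.042,0.408,1],
    [0,0,0,-0.153,0.042,0.408,1],
    [0,0,0,-0.153,0.042,0.408,1],
    [0,0,0,-0.153,0.042,0.408,1],
  ],
)

```text
clock: 7.35
ee_pos: [0.5607, -0.0199, 0.3294]
eef_rot: [-179.9, -0.0, 105.0]
ft_force: [0.3, -0.4, -0.5]
finger_gap: 0.0852
grip_force: 0.0
```

Run:
```python
from h import *
I={}
z={'lid_edge':.2376,'lid_hinge':.09,'stay_top':.0905}
rays={}
for n in('wrist','scene','side'):
    c=r.capture(n); cv2.imwrite(f'pics/{n}3.png',c['img'][:,:,::-1]); I[n]=c
    for t in z:
        l=r.place_of(c,t)[:1]
        for x in l: rays.setdefault(t,[]).append(ray(c,x['xy'])); print(n,t,np.round(x['xy'],1),round(x['p'],2),atz(c,x['xy'],z[t]).round(4))
for t,l in rays.items():
    A=sum(np.eye(3)-np.outer(d,d) for e,d in l); b=sum((np.eye(3)-np.outer(d,d))@e for e,d in l); print(t,np.linalg.solve(A,b).round(4) if len(l)>1 else '')
c=I['wrist'];print(c['eye'],c['orientation'],c['fx'],c['cx'],c['cy'])
s=r.sense(); print(s['ee_pos'],s['eef_rot'],s['qpos'],s['clock'])
```

```text
wrist lid_edge [104.7 120.7] 0.94 [0.4218 0.0081 0.2376]
wrist lid_hinge [236.2 114.6] 0.62 [0.5222 0.0364 0.09  ]
wrist stay_top [309.2 192.2] 0.93 [ 0.6564 -0.0448  0.0905]
scene lid_edge [197.4  94.9] 0.78 [0.4034 0.008  0.2376]
scene lid_hinge [226.9 175.4] 0.91 [0.5172 0.0319 0.09  ]
scene stay_top [210.3 228.3] 0.55 [ 0.653  -0.0415  0.0905]
side lid_edge [364.6 139.5] 0.87 [0.4236 0.0104 0.2376]
side lid_hinge [291.4 193.3] 0.86 [0.5352 0.0398 0.09  ]
side stay_top [254.8 158.9] 0.81 [ 0.64   -0.0386  0.0905]
lid_edge [0.422  0.0085 0.242 ]
lid_hinge [0.5269 0.0357 0.093 ]
stay_top [ 0.6495 -0.0433  0.0877]
[0.54138728 0.05179502 0.47129606] [-16.7957671    0.07144424  15.05583836] 264.4761422233359 252.07079357581486 186.98524664760836
[ 0.56045628 -0.01980936  0.33087035] [-1.79998544e+02 -1.85047614e-03  1.05010896e+02] [-2.02500708e+00  2.02410790e+01  2.37931382e+01  9.35539933e+01
  1.34274525e-03  7.29640969e+01] 7.95
```

View pics/wrist3.png

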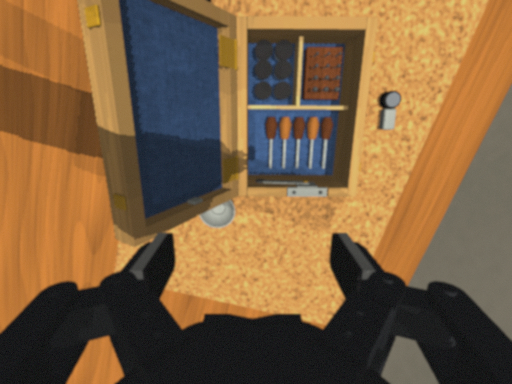

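Request:
step_arm(
  plan=[
    [0.005,-0.02,0,-0.06,0.006,0,1],
    [0.0108,-0.04,0,-0.12,0.013,0,1],
    [0.016,-0.06,0,-0.18,0.02,0,1],
    [0.0218,-0.0813,0,-0.24,0.026,0,1],
    [0.0218,-0.0813,0,-0.293,0.032,0,1],
    [0.0218,-0.0813,0,-0.293,0.032,-0.047,1],
    [0.0218,-0.0813,0,-0.293,0.032,-0.047,1],
    [0.0218,-0.0813,0,-0.293,0.032,-0.047,1],
    [0.0218,-0.0813,0,-0.293,0.032,-0.047,1],
    [0.0218,-0.0813,0,-0.293,0.032,-0.047,1],
  ],
)

```text
clock: 8.95
ee_pos: [0.386, -0.0007, 0.304]
eef_rot: [149.6, 0.0, 105.0]
ft_force: [-0.3, -0.7, 0.2]
finger_gap: 0.0854
grip_force: 0.0
```

Run:
```python
from h import *
s=r.sense(); print(s['ee_pos'],s['eef_rot'],s['qpos'],s['clock'])
T=R.from_euler('xyz',s['eef_rot'],degrees=True).as_matrix(); print(T)
c=r.capture('wrist'); cv2.imwrite('pics/w4.png',c['img'][:,:,::-1])
E0=np.array([.4213,.009,.2376]); d=T[:,2]
for x in r.place_of(c,'lid_edge')[:1]:
    e,q=ray(c,x['xy']); 
    # intersect with plane through E0 normal d
    P=e+q*((E0-e)@d)/(q@d); print(x,P,'rel tcp in tool axes',T.T@(P-s['ee_pos']))
print('expected rel',T.T@(E0-s['ee_pos']), proj(c,E0))
m=r.trace(c,'lid_edge'); print(m[0]['box'] if m else None)
```

```text
[ 0.38601992 -0.00070732  0.30403581] [1.49632400e+02 2.92191122e-02 1.05030349e+02] [ -9.63447798 -23.4306284  -30.16383579  55.22295194  12.15570829
  68.37366194] 8.95
[[-2.59330617e-01  8.33215237e-01  4.88364617e-01]
 [ 9.65788471e-01  2.23999396e-01  1.30678611e-01]
 [-5.09969690e-04  5.05545882e-01 -8.62799572e-01]]
{'xy': [252.1, 190.6], 'p': 0.79} [0.42131727 0.01423168 0.23840216] rel tcp in tool axes [ 0.0053077  -0.00042421  0.07581887]
expected rel [ 0.0002599  -0.00201602  0.07581887] [np.float64(250.26388291659404), np.float64(196.1307104866187)]
[232.9, 39.4, 272.3, 305.1]
```

View pics/w4.png

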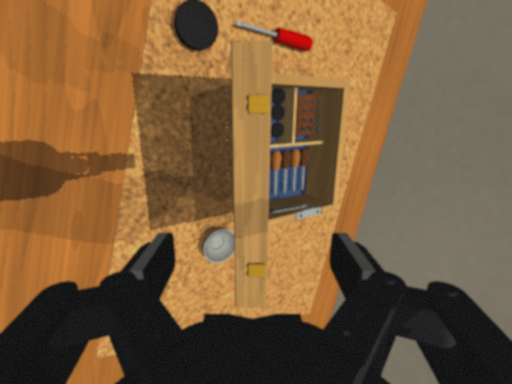

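The lid edge lies square and centred between the fingers (columns 233–272, jaw centre about 252). I'll advance along the tool axis.

Request:
step_arm(
  plan=[
    [0,0,0,0.014,0.005,-0.025,1],
    [0,0,0,0.028,0.01,-0.05,1],
    [0,0,0,0.042,0.014,-0.075,1],
    [0,0,0,0.056,0.019,-0.1,1],
    [0,0,0,0.067,0.022,-0.12,1],
    [0,0,0,0.074,0.0247,-0.133,1],
    [0,0,0,0.08,0.0267,-0.1438,1],
    [0,0,0,0.08,0.0267,-0.1438,1],
    [0,0,0,0.08,0.0267,-0.1438,1],
    [0,0,0,0.08,0.0267,-0.1438,1],
  ],
)

```text
clock: 10.1
ee_pos: [0.4329, 0.0153, 0.2172]
eef_rot: [149.6, 0.0, 105.0]
ft_force: [0.6, 0.3, 1.6]
finger_gap: 0.0858
grip_force: 0.0
```

Request:
step_arm(
  plan=[
    [0,0,0,0,0,0,0.3],
    [0,0,0,0,0,0,0.1],
    [0,0,0,0,0,0,0],
    [0,0,0,0,0,0,-0.2],
    [0,0,0,0,0,0,-1],
    [0,0,0,0,0,0,-1],
    [0,0,0,0,0,0,-1],
    [0,0,0,0,0,0,-1],
    [0,0,0,0,0,0,-1],
    [0,0,0,0,0,0,-1],
  ],
  grip_force=40,
)

```text
clock: 11.1
ee_pos: [0.433, 0.0155, 0.217]
eef_rot: [149.6, 0.0, 105.0]
ft_force: [-1.9, 0.3, 5.2]
finger_gap: 0.0304
grip_force: 41.8
```

Run:
```python
from h import *
s=r.sense(); print(s)
i=[]
for n in('wrist','scene'):
    i.append(r.capture(n)['img'][:,:,::-1])
cv2.imwrite('pics/g5.png',np.hstack([cv2.resize(i[0],(400,300)),cv2.resize(i[1][60:210,120:320],(400,300))]))
# relative moves for swing about hinge, from present pose
H=np.array([.522,.036,.09]); ax=np.array([.2588,-.9659,0]); p=s['ee_pos']
T=R.from_euler('xyz',s['eef_rot'],degrees=True).as_matrix()
v=p-H; print('in-plane',v, 'radial',v@-T[:,2],'normal(tool y)',v@T[:,1],'axial',v@T[:,0])
for a in range(0,45,2):
    q=R.from_rotvec(-np.radians(a)*ax).apply(v)+H-p
    print(a,(np.round(-a/360*ax,4)).tolist(),np.round(q/.6,4).tolist())
```

```text
{'clock': 11.1, 'qpos': array([ -4.86603391, -14.63920961, -38.3900903 ,  37.38988085,
         9.892919  ,  72.67100103]), 'joint_velocities': array([ 0.02245013,  0.0149648 , -0.00233131,  0.09298295, -0.02088791,
       -0.02842325]), 'joint_torque': array([  0.02872369, -12.6835227 ,  25.91334522,  -3.57987151,
         0.21935807,  -0.17370529]), 'ee_pos': array([0.43297196, 0.01547191, 0.21701773]), 'eef_rot': array([1.49630776e+02, 7.07899951e-03, 1.05012487e+02]), 'ft_force': array([-1.93290902,  0.31044085,  5.21427014]), 'torque': array([ 0.11033662,  0.50979811, -0.05801573]), 'grip_force': 41.766546964645386, 'finger_gap': 0.03041660174468749}
in-plane [-0.08902804 -0.02052809  0.12701773] radial 0.15575141826355912 normal(tool y) -0.014561603056370371 axial 0.003217743009453515
0 [0.0, -0.0, 0.0] [0.0, -0.0, 0.0]
2 [-0.0014, 0.0054, -0.0] [0.0072, 0.0019, 0.0052]
4 [-0.0029, 0.0107, -0.0] [0.0146, 0.0039, 0.0101]
6 [-0.0043, 0.0161, -0.0] [0.0222, 0.0059, 0.0147]
8 [-0.0058, 0.0215, -0.0] [0.0299, 0.008, 0.0191]
10 [-0.0072, 0.0268, -0.0] [0.0377, 0.0101, 0.0232]
12 [-0.
[... 168 characters left out ...]
 -0.0] [0.0704, 0.0189, 0.0367]
20 [-0.0144, 0.0537, -0.0] [0.0788, 0.0211, 0.0393]
22 [-0.0158, 0.059, -0.0] [0.0873, 0.0234, 0.0416]
24 [-0.0173, 0.0644, -0.0] [0.0959, 0.0257, 0.0436]
26 [-0.0187, 0.0698, -0.0] [0.1045, 0.028, 0.0453]
28 [-0.0201, 0.0751, -0.0] [0.1132, 0.0303, 0.0467]
30 [-0.0216, 0.0805, -0.0] [0.1219, 0.0327, 0.0477]
32 [-0.023, 0.0859, -0.0] [0.1307, 0.035, 0.0485]
34 [-0.0244, 0.0912, -0.0] [0.1395, 0.0374, 0.0489]
36 [-0.0259, 0.0966, -0.0] [0.1483, 0.0397, 0.049]
38 [-0.0273, 0.102, -0.0] [0.157, 0.0421, 0.0488]
40 [-0.0288, 0.1073, -0.0] [0.1658, 0.0444, 0.0483]
42 [-0.0302, 0.1127, -0.0] [0.1746, 0.0468, 0.0475]
44 [-0.0316, 0.1181, -0.0] [0.1833, 0.0491, 0.0463]
```

View pics/g5.png

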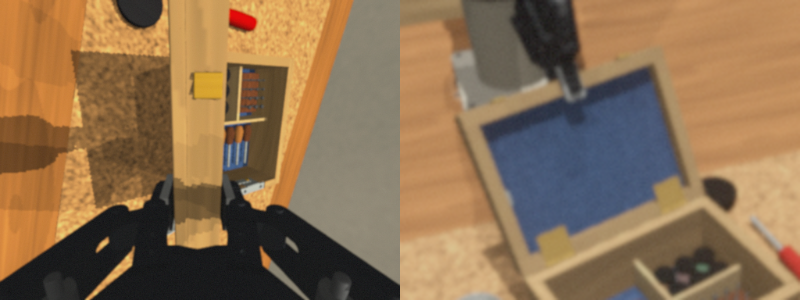

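Gripped at a 30.4 mm gap, with the radius (156 mm) and offset (14.6 mm) as expected. First 10° of the swing, watching the force.

Request:
step_arm(
  plan=[
    [-0.0004,0.0013,0,0.0018,0.0005,0.0013,-1],
    [-0.0011,0.004,0,0.0054,0.0014,0.0039,-1],
    [-0.0018,0.0067,0,0.009,0.0024,0.0064,-1],
    [-0.0025,0.0094,0,0.0127,0.0034,0.0089,-1],
    [-0.0033,0.0121,0,0.0165,0.0044,0.0113,-1],
    [-0.004,0.0148,0,0.0203,0.0054,0.0136,-1],
    [-0.005,0.0188,0,0.026,0.0069,0.0169,-1],
    [-0.0061,0.0228,0,0.0318,0.0085,0.0202,-1],
    [-0.0068,0.0255,0,0.0357,0.0096,0.0222,-1],
    [-0.0072,0.0268,0,0.0377,0.0101,0.0232,-1],
  ],
)

```text
clock: 12.2
ee_pos: [0.4557, 0.0214, 0.2311]
eef_rot: [159.7, 0.0, 105.0]
ft_force: [-4.4, -0.6, 9.0]
finger_gap: 0.0306
grip_force: 42.4
```

```bash
cat > st.py <<'E'
from h import *
s=r.sense()
T=R.from_euler('xyz',s['eef_rot'],degrees=True).as_matrix(); H=np.array([.522,.036,.09]);v=s['ee_pos']-H
print('rad',v@-T[:,2],'nor',v@T[:,1],'ax',v@T[:,0],'F tool',(T.T@s['ft_force']).round(1),'M tool',(T.T@s['torque']).round(2))
print('tilt th',np.arccos(-T[2,2])*np.sign(T[2,1])+np.pi/2, s['finger_gap'],s['ee_pos'],s['eef_rot'],s['clock'])
E
python3 st.py
```

```text
rad 0.15586344814814007 nor -0.014780382344528267 ax 0.0030335384549887465 F tool [  0.5  -1.1 -10. ] M tool [0.58 0.14 0.27]
tilt th 1.92433187872853 0.03056303330195337 [0.45567787 0.02144664 0.23110511] [1.59743929e+02 3.16817458e-02 1.05003043e+02] 12.2
```

Request:
step_arm(
  plan=[
    [-0.0007,0.0027,0,0.004,0.0011,0.0021,-1],
    [-0.0022,0.008,0,0.012,0.0032,0.006,-1],
    [-0.0036,0.0134,0,0.0202,0.0054,0.0096,-1],
    [-0.005,0.0188,0,0.0285,0.0076,0.013,-1],
    [-0.0065,0.0241,0,0.0367,0.0098,0.016,-1],
    [-0.0079,0.0295,0,0.045,0.012,0.0187,-1],
    [-0.0094,0.0349,0,0.0535,0.0143,0.021,-1],
    [-0.0108,0.0402,0,0.062,0.0166,0.0232,-1],
    [-0.0119,0.0443,0,0.0688,0.0184,0.0248,-1],
    [-0.0122,0.0456,0,0.0708,0.019,0.0254,-1],
  ],
)

```text
clock: 13.2
ee_pos: [0.4986, 0.0327, 0.2451]
eef_rot: [176.8, 0.0, 105.0]
ft_force: [-0.8, -1.8, -0.1]
finger_gap: 0.0302
grip_force: 41.4
```

```bash
python3 st.py
```

```text
rad 0.1561704466616895 nor -0.014800993998130629 ax 0.0027302365696579883 F tool [-1.5 -1.3  0. ] M tool [-0.12 -0.22  0.22]
tilt th 1.6266394439249905 0.030170751295250924 [0.49856732 0.0326797  0.24509873] [1.76800776e+02 4.73859960e-02 1.05002071e+02] 13.2
```

Request:
step_arm(
  plan=[
    [-0.0007,0.0027,0,0.0043,0.0011,0.0007,-1],
    [-0.0022,0.008,0,0.013,0.0035,0.0017,-1],
    [-0.0036,0.0134,0,0.0218,0.0058,0.0025,-1],
    [-0.005,0.0188,0,0.0306,0.0082,0.0029,-1],
    [-0.0065,0.0241,0,0.0394,0.0105,0.003,-1],
    [-0.0079,0.0295,0,0.0481,0.0129,0.0028,-1],
    [-0.0094,0.0349,0,0.0569,0.0152,0.0023,-1],
    [-0.0108,0.0402,0,0.0657,0.0176,0.0015,-1],
    [-0.0114,0.0425,0,0.0696,0.0186,0.001,-1],
    [-0.0114,0.0425,0,0.0696,0.0186,0.001,-1],
  ],
)

```text
clock: 14.2
ee_pos: [0.5403, 0.0436, 0.2459]
eef_rot: [-167.5, 0.1, 105.0]
ft_force: [1.8, -3.5, 1.3]
finger_gap: 0.0303
grip_force: 43.5
```

```bash
python3 st.py
python3 - <<'E'
from h import *
c=[r.capture(n) for n in('scene','side')]
for n in c:
  for t in('lid_edge','stay_top','lid_hinge'):
    for x in r.place_of(n,t)[:1]: print(t,np.round(x['xy'],1))
cv2.imwrite('pics/f.png',np.hstack([cv2.resize(x['img'][:,:,::-1],(400,300)) for x in c]))
H=np.array([.522,.036,.09])
u=np.array([-.9659,-.2588,0])
for th in(1.3,1.35,1.4):
  E=H+u*(-.18*np.cos(th)+.0155*np.sin(th))+np.array([0,0,.18*np.sin(th)+.0155*np.cos(th)]); print(th,E,[np.round(proj(n,E),1) for n in c])
E
python3 st.py
```

```text
rad 0.15646453642321337 nor -0.014711614173266012 ax 0.002432832441799019 F tool [-3.9  0.5 -1.5] M tool [-0.37 -0.46  0.23]
tilt th 1.3517618086792096 0.03034709847914919 [0.54029196 0.04360434 0.24592011] [-1.67450409e+02  6.44138015e-02  1.05008173e+02] 14.2
lid_edge [230.3 111.6]
stay_top [207.8 229.3]
lid_hinge [227.2 177.6]
lid_edge [292.6 120.1]
stay_top [250.  155.2]
lid_hinge [308.7 170.5]
1.3 [0.55408202 0.04459595 0.26758671] [array([232.7, 117.5]), array([290.2, 121.9])]
1.35 [0.54546895 0.04228819 0.26902481] [array([230.2, 114.6]), array([295.5, 121.4])]
1.4 [0.53679722 0.03996472 0.27001544] [array([227.6, 111.9]), array([300.7, 121.1])]
rad 0.1564515202058992 nor -0.015077089008283584 ax 0.0024460256606129265 F tool [-4.8  2.7  1.3] M tool [-1.05 -0.79  0.14]
tilt th 1.353058408145906 0.030455480575845097 [0.53975045 0.04345747 0.24601182] [-1.67524682e+02  6.08707064e-02  1.04992293e+02] 14.6
```

View pics/f.png

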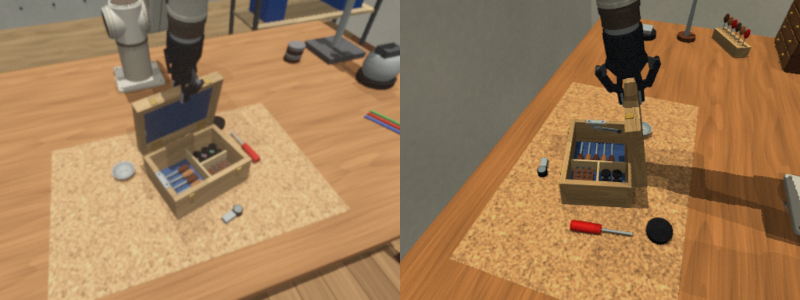

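The lid is at about 1.35 rad and held. The bracket is flush and nothing else has moved. I'll settle for a second.

Request:
step_arm(
  plan=[
    [0,0,0,0,0,0,-1],
    [0,0,0,0,0,0,-1],
    [0,0,0,0,0,0,-1],
    [0,0,0,0,0,0,-1],
    [0,0,0,0,0,0,-1],
    [0,0,0,0,0,0,-1],
    [0,0,0,0,0,0,-1],
    [0,0,0,0,0,0,-1],
    [0,0,0,0,0,0,-1],
    [0,0,0,0,0,0,-1],
  ],
)

```text
clock: 15.6
ee_pos: [0.5397, 0.0435, 0.246]
eef_rot: [-167.5, 0.1, 105.0]
ft_force: [3.6, -4.0, -0.6]
finger_gap: 0.0308
grip_force: 43.1
```

```bash
python3 st.py; python3 -c "
from h import *
print(np.abs(r.sense()['joint_velocities']).max()); print(r.job_done())"
```

```text
rad 0.1564091104051239 nor -0.015106952473040872 ax 0.0024616696627059306 F tool [-4.8  2.5  0.1] M tool [-1.03 -0.87  0.18]
tilt th 1.352986208117791 0.030825751040000852 [0.53972365 0.04345283 0.24597569] [-1.67520522e+02  5.58007468e-02  1.04994235e+02] 15.6
0.06012836675879183
the job is handed in; nothing more can be done
None
```

I pressed the bracket home against its hard stop (20 N, fingertips at 90.4 mm), swung the lid up, and handed the job in at 15.6 s with the lid gripped and still at about 1.353 rad (balance is 1.35); no result came back.

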